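# Stand the solvent bottle up and hold the extractor shutter half open

## Task

The cleaning-solvent bottle on the repair bench has toppled: stand it upright with its whole foot on the steel drip plate and let go of it. Then clear the fumes: slide the fume extractor's sprung shutter open to half of its travel and keep holding it there. The shutter springs shut when released, so finish while still holding it at half open, and leave the phone, the screwdriver and the solder spool where they are.

Things in the scene. Friction and masses are not known exactly. Their poses are not given: they have to be found in the camera images.
- bottle: Loose, closed white plastic bottle, about 0.13 kg: square body 44 x 44 mm and 80 mm tall, then a shoulder 30 x 30 mm up to 87 mm, and a round grey cap of 28 mm diameter up to 108 mm. It starts lying on one flat side on the bench. Origin: centre of its underside (foot); its z axis runs from the foot to the cap; x and y are square to the flat sides.
- plate: Fixed square steel drip plate 130 x 130 mm, 4 mm thick, lying flat on the bench. Origin: centre of its underside (its top is 4 mm higher); x and y along its edges, z up.
- extractor: Fixed grey box 180 (x) x 130 (y) x 70 mm high, black hose stub on its +x end, origin at the centre of its underside, z up. Its top has an intake opening from x = -70 to -10 mm, 80 mm wide, under the shutter, and guide rails along x at y = +-46 mm, 10 mm high. A small rib outside each rail at x = -42 mm: at half travel the shutter plate's -x edge is level with the ribs.
- shutter_handle (a point): Centre of the shutter's handle, a black upright tab 12 mm thick along the slide (extractor x), 36 mm wide (y), 36 mm tall, its axes the extractor's. Shut, it is at x = -40, y = 0, z = 93 mm in the extractor's frame; tab top at 111 mm above the bench; its foot on the steel shutter plate (64 (x) x 84 x 5 mm, top at 75 mm).
- shutter (a joint): Sliding travel of the shutter along the extractor's +x direction, in m: 0 = shut, 0.060 = fully open, half travel = 0.030. A spring pulls it shut: about 2.7 N when shut, 8 N at half travel, 13.5 N fully open (180 N/m). No latch.
- phone: Bystander, loose: black phone 72 (x) x 150 (y) x 8 mm lying flat; origin at the centre of its underside.
- screwdriver: Bystander, loose: screwdriver about 160 mm long lying on the bench along its x axis.
- spool: Bystander, loose: solder spool of 56 mm diameter and 28 mm height lying flat; origin at the centre of its underside.

How it is judged:
By the outcome, as a careful person would: the job done as asked, in the order asked, and still so for the second after the job is handed in, while the arm keeps its last pose, push and grip.
It also fails if it takes over 58 s, if anything falls off the work surface, if the arm or the gripper's body presses on something with over 40 N, if the wrist force passes 120 N, or if a joint passes its speed limit or range.

## Robot

A 6-joint arm with a two-finger parallel gripper is mounted at the origin on the work surface. World frame = base frame: x ahead of the robot, y to its left, z up, the work surface at z = 0. Lengths are in m, angles in rad, forces in N, time in s.
With the tool pointing down it reaches from about 0.275 to 0.775 m from the base axis. Payload 14.6 kg.
Tool frame: the origin (TCP) lies at the very end of the fingers, on their centre line; the grasp point (between the pads) lies 19 mm behind it; z points along the fingers, y is the line along which they close (so a half turn about z gives the same grasp; the last joint's range is limited). The gripper opens to 85 mm and grips with 20 to 120 N. Pads are 22 mm wide; open, the fingers measure 114 mm over their backs; the gripper's body (76 mm by 85 mm) begins 54 mm behind the grasp point. The pads swing forward as they close: fully open they stand 13 mm farther back than shut.
Start: joints at [-1.318, 0.263, -0.048, 1.259, 0, 1.415], TCP at [0.208, -0.482, 0.231] pointing down, gripper open.
Joint ranges: [-2.65, 2.65], [-0.89, 1.7], [-1.18, 1.37], [-2.13, 2.11], [-1.35, 1.29], [-3.14, 3.14]. Speed limits (rad/s): [1.89, 1.89, 2.57, 2.79, 3.14, 3.14].

## Interface

Orientations are given as a unit quaternion [x, y, z, w].
In Python, from bench import ctrl gives the robot as it stands. The module is installed in compiled form; this text tells all that it offers.
- The arm moves only by the tool carry_out, never from a script. Its argument "series" is a list of rows, each a list of 7 numbers: the shift along the tool's x, y, z in units of 25 mm (1.0 is 25 mm), then the turn, a rotation vector about the tool's x, y, z in rad, then the finger opening in mm, from 0 to 85.4. In form: [[x, y, z, ax, ay, az, hand], ...]. A call has 1 to 12 rows; each row shifts and turns the commanded pose from where the row before left it, along the tool's axes as they then stand; what a row does not reach is not made up. A row lasts 1/8 s, in which the tool goes at most 62.5 mm and 10.7 degrees, less where a joint would pass 70% of its speed; a pose out of reach is approached as far as the arm can. A call is refused whole if a number of a shift passes 1 or a number of a turn 0.188, either way. A call with a gripper value outside its range is refused whole. The fingers move at their own pace and stop on an object; "grip_force" is the grip in N (left out, the last holds). Time passes only in rows, so rows that do not move let the fingers close. It gives the time, the measured TCP pose, the force, the opening and the grip force at its end, in the units of the state.
- ctrl.get_state(): the state, without advancing time (a new reading comes with each control period).
- ctrl.capture(name): name is "side" or "top"; returns (picture, depth): 480x640x3 uint8, red, green, blue; 480x640 float32, m along the optical axis (not along the pixel's ray), 0 where there is no reading.
- ctrl.camera_model(name): a dict with "K" (3x3 intrinsics, pixels), "distortion" ([k1, k2, p1, p2, k3] as OpenCV has them; the pictures are not rectified), "camera_from_world" (4x4, takes a point from world to camera coordinates). Camera axes: x right, y up, looking along -z (the intrinsics and any distortion apply to the point x, -y, -z); pixel columns grow to the right and rows downward; lengths in m; the calibration is good to about 2 mm. A picture is of the moment at which its call begins. camera_model takes no time and is no camera call.
- ctrl.sign_off(): hands the job in; it is judged then, once.
The state is a dict: "time": time; "q": joint angles; "joint_velocities": joint speeds; "effort": joint torques, N m; "position": TCP position; "tcp_rot": TCP orientation; "force": force on the tool from outside, world axes, zero at the start; "torque": the same for the moment, N m; "finger_gap": finger opening in m; "grasp_force": force on a finger pad.
Only numpy, scipy, OpenCV 4.12 (cv2) and the standard library are available. Lean on these libraries where they do the work, as an engineer would, in place of code of your own. Each camera call takes 0.05 s, during which the arm holds its last target. There are 200 camera calls.

## Working session

There is one attempt and no reset: what is moved stays moved. The work goes in short steps, Python scripts to look and compute and a tool call to move; the robot and the scene stay as the last step left them, time stands still between calls to the robot, and variables do not carry over. Pictures are saved under pics/ and viewed, at most 10 in all, crops included, and the job is handed in when it is done.

Besides the shell and the picture viewer there is one more tool, called after "Emit:" as name(argument=value, ...) on one line, values as JSON. carry_out: Moves the arm, as the interface text tells. Its arguments: {"type":"object","properties":{"series":{"type":"array"},"grip_force":{"type":"number"}},"required":["series"]}

```bash
mkdir -p pics; ls; cat > h.py <<'E'
import numpy as np, cv2
from bench import ctrl
def cap(n,save=None):
    im,d=ctrl.capture(n)
    if save: cv2.imwrite('pics/'+save,im[:,:,::-1])
    return im,d
def rays(n,px):
    m=ctrl.camera_model(n);K=np.array(m['K']);D=np.array(m['distortion']);T=np.array(m['camera_from_world'])
    u=cv2.undistortPoints(np.array(px,float).reshape(-1,1,2),K,D).reshape(-1,2)
    d=np.c_[u[:,0],-u[:,1],-np.ones(len(u))]
    R=T[:3,:3];return -R.T@T[:3,3], d@R
def on_plane(n,px,z):
    o,d=rays(n,px);return o+d*((z-o[2])/d[:,2])[:,None]
def by_depth(n,px,D):
    px=np.array(px,int);o,d=rays(n,px);return o+d*D[px[:,1],px[:,0]][:,None]
E
python3 - <<'E'
from h import *
print(ctrl.get_state())
for n in('top','side'):
    im,d=cap(n,n+'0.png'); np.savez(n+'0.npz',im=im,d=d); m=ctrl.camera_model(n); print(n,m['K'],m['distortion'],rays(n,[[320,240]]))
E
```

```text
pics
{'time': 0.0, 'q': array([-1.31831289e+00,  2.63545954e-01, -4.89508721e-02,  1.25943603e+00,
        1.78108465e-05,  1.41549701e+00]), 'joint_velocities': array([ 7.13288451e-04,  1.25068833e-03, -3.65722930e-04,  7.83354776e-05,
        1.08963586e-03, -2.15242487e-04]), 'effort': array([ 2.09948732e-03, -6.37615657e+01,  3.84563041e+01,  1.37513442e-02,
        1.02638512e-05, -1.84877121e-05]), 'position': array([ 0.2081276 , -0.48166248,  0.23080806]), 'tcp_rot': array([ 9.79285904e-01,  2.02481590e-01, -1.87073114e-05, -5.68025173e-04]), 'force': array([-0.30827036, -1.09617211, -0.00647797]), 'torque': array([ 0.04474875, -0.03079699,  0.00732923]), 'grasp_force': 0.0, 'finger_gap': 0.08536373851508912}
top [[488.61943263   0.         317.61808699]
 [  0.         488.61943263 230.81136856]
 [  0.           0.           1.        ]] [-0.11005259  0.          0.          0.          0.        ] (array([ 0.47702928, -0.0168042 ,  0.95280841]), array([[ 0.06668835,  0.0131356 , -0.99787652]]))
side [[553.27059115   0.         322.32807235]
 [  0.         553.27059115 241.49880687]
 [  0.           0.           1.        ]] [-0.07907366  0.          0.          0.          0.        ] (array([0.33851686, 0.84863382, 0.73322068]), array([[ 0.21195793, -0.78397044, -0.58351456]]))
```

View pics/top0.png

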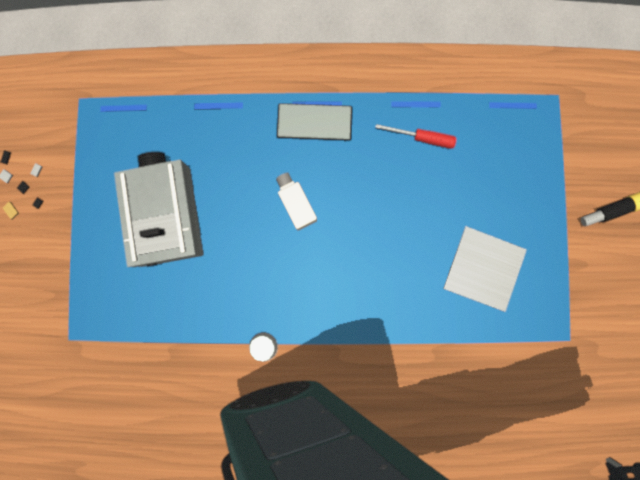

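View pics/side0.png

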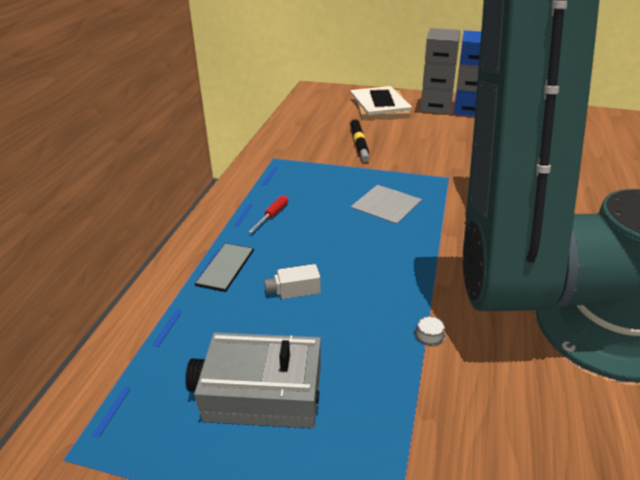

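The top view shows the extractor at about (158,213) with its handle at (151,232) and hose up. The bottle is at (297,205) with its cap at (284,180), the plate at (485,268), the phone at (314,121), the screwdriver at (415,135) and the spool at (262,347). The side view agrees: bottle at (295,282), handle tab at (285,355).

```bash
python3 - <<'E'
from h import *
z=np.load('top0.npz');im,d=z['im'],z['d']
hsv=cv2.cvtColor(im,cv2.COLOR_RGB2HSV)
def comp(mask,box):
    m=np.zeros_like(mask);x0,y0,x1,y1=box;m[y0:y1,x0:x1]=mask[y0:y1,x0:x1]
    m=cv2.morphologyEx(m,cv2.MORPH_OPEN,np.ones((2,2)))
    c=max(cv2.findContours(m,0,2)[0],key=cv2.contourArea);return c
def rect(name,c,zz,n='top'):
    P=on_plane(n,c.reshape(-1,2),zz)[:,:2]
    r=cv2.minAreaRect((P*1000).astype(np.float32));b=cv2.boxPoints(r)
    print(name,np.round(r[0],1),np.round(r[1],1),round(r[2],1),b.round(0).tolist());return r
nb=((hsv[...,1]<90)*255).astype(np.uint8)
rect('plate',comp(nb,(430,215,540,320)),.004)
white=((hsv[...,1]<70)&(hsv[...,2]>150))*255
rect('bottle body',comp(white.astype(np.uint8),(265,165,330,240)),.044)
grey=((hsv[...,1]<90)&(hsv[...,2]<170))*255
rect('cap',comp(grey.astype(np.uint8),(270,168,300,190)),.03)
dark=((hsv[...,2]<60))*255
rect('handle',comp(dark.astype(np.uint8),(135,222,170,243)),.111)
rect('phone',comp(nb,(265,95,365,148)),.008)
rect('extr',comp(nb,(105,160,215,275)),.07)
# extractor top by depth
ys,xs=np.mgrid[140:280,100:220];px=np.c_[xs.ravel(),ys.ravel()];P=by_depth('top',px,d)
for lo,hi in((.062,.073),(.0755,.086),(.10,.12)):
    s=(P[:,2]>lo)&(P[:,2]<hi);r=cv2.minAreaRect((P[s,:2]*1000).astype(np.float32));print(lo,s.sum(),r)
ys,xs=np.mgrid[165:240,265:330];px=np.c_[xs.ravel(),ys.ravel()];P=by_depth('top',px,d)
s=(P[:,2]>.035);print('bottle',np.median(P[s,2]),cv2.minAreaRect((P[s,:2]*1000).astype(np.float32)))
s=(P[:,2]>.015);print('bottle',cv2.boxPoints(cv2.minAreaRect((P[s,:2]*1000).astype(np.float32))))
print('bench z',np.median(P[P[:,2]<.01,2]))
E
```

```text
plate [ 481.9 -328.3] [131.6 131.8] 69.1 [[397.0, -366.0], [520.0, -413.0], [567.0, -290.0], [444.0, -243.0]]
bottle body [613.   42.2] [106.5  44.8] 27.1 [[555.0, 38.0], [576.0, -2.0], [671.0, 47.0], [650.0, 86.0]]
cap [654.6  63.5] [19.2 25.8] 26.7 [[640.0, 71.0], [652.0, 48.0], [669.0, 56.0], [657.0, 79.0]]
handle [544.8 288.5] [10.8 40.2] 11.0 [[536.0, 307.0], [543.0, 268.0], [554.0, 270.0], [546.0, 309.0]]
phone [774.9   5.3] [146.9  70.1] 87.5 [[737.0, -66.0], [807.0, -70.0], [813.0, 77.0], [743.0, 80.0]]
extr [591.3 295.5] [198.7 145.8] 10.2 [[481.0, 350.0], [506.0, 206.0], [702.0, 241.0], [676.0, 385.0]]
0.062 4184 ((600.969482421875, 306.5952453613281), (208.56031799316406, 132.85968017578125), 10.010520935058594)
0.0755 1462 ((588.8158569335938, 298.9932861328125), (164.8860626220703, 110.1008529663086), 10.34896183013916)
0.1 157 ((548.8056640625, 295.926025390625), (12.43156909942627, 36.33919143676758), 9.420793533325195)
bottle 0.04414677175988313 ((572.6301879882812, 22.683452606201172), (206.32745361328125, 43.85747528076172), 26.593961715698242)
bottle [[470.56436    -3.8906097]
 [490.19778   -43.108025 ]
 [675.4485     49.63418  ]
 [655.81506    88.85159  ]]
bench z 0.0014107333829979085
```

```bash
cat >> h.py <<'E'
from scipy.spatial.transform import Rotation as Ro, Slerp
def tool(xaz,tilt=0,az=None):
    """tool down with x at azimuth xaz, then turned by tilt about the horizontal tool y (deg), + = tool z swings towards +x of tool"""
    R=Ro.from_euler('z',xaz,degrees=True)*Ro.from_euler('x',180,degrees=True)
    return R*Ro.from_euler('y',tilt,degrees=True)
def plan(p,R,hand,n=None,s=None):
    s=s or ctrl.get_state();p0=np.array(s['position']);R0=Ro.from_quat(s['tcp_rot']);p=np.array(p)
    rv=(R0.inv()*R).as_rotvec()
    need=max(np.linalg.norm(p-p0)/.0249,np.linalg.norm(rv)/.18)
    n=n or int(np.ceil(need));out=[]
    q=Slerp([0,1],Ro.concatenate([R0,R]))(np.linspace(0,1,n+1))
    for i in range(n):
        d=q[i].inv().apply((p-p0)/n)/.025; w=(q[i].inv()*q[i+1]).as_rotvec()
        out.append([round(float(v),3) for v in [*d,*w]]+[hand])
    print('rows',n,'need',round(need,1))
    for r in out: print(r,end=',')
    print()
E
python3 - <<'E'
from h import *
for n,bb,hb in(('top',(265,165,330,240),(130,215,175,250)),('side',(255,255,330,305),(270,330,300,380))):
    z=np.load(n+'0.npz');im,d=z['im'],z['d']
    g=lambda b:np.stack(np.meshgrid(range(b[0],b[2]),range(b[1],b[3])),-1).reshape(-1,2)
    hsv=cv2.cvtColor(im,cv2.COLOR_RGB2HSV)
    px=g(bb);P=by_depth(n,px,d);H=hsv[px[:,1],px[:,0]]
    s=(P[:,2]>.038)&(P[:,2]<.05)&(H[:,1]<90)&(H[:,2]>120)
    r=cv2.minAreaRect((P[s,:2]*1000).astype(np.float32));print(n,'body top',s.sum(),np.median(P[s],0),r,cv2.boxPoints(r).round().tolist())
    px=g(hb);P=by_depth(n,px,d);H=hsv[px[:,1],px[:,0]]
    s=(P[:,2]>.105)&(P[:,2]<.118)&(H[:,2]<110)
    r=cv2.minAreaRect((P[s,:2]*1000).astype(np.float32));print(n,'handle top',s.sum(),np.median(P[s],0),r)
E
```

```text
top body top 999 [0.60429976 0.03843559 0.04424913] ((612.783447265625, 42.78535842895508), (98.51774597167969, 43.85747528076172), 26.593961715698242) [[559.0, 40.0], [579.0, 1.0], [667.0, 45.0], [647.0, 84.0]]
top handle top 121 [0.54778606 0.29471237 0.11102626] ((547.8685913085938, 295.7171325683594), (10.566380500793457, 34.22108840942383), 9.556546211242676)
side body top 611 [0.60305244 0.04142649 0.04264241] ((603.22509765625, 38.822967529296875), (80.28834533691406, 48.734230041503906), 27.1169490814209) [[556.0, 42.0], [579.0, -1.0], [650.0, 35.0], [628.0, 79.0]]
side handle top 145 [0.54753654 0.29844339 0.10912852] ((548.1051635742188, 297.37554931640625), (12.23447036743164, 35.68699264526367), 11.198797225952148)
```

```bash
python3 - <<'E'
from h import *
plan([.42,-.2,.2],tool(125),85,14)
plan([.641,.058,.0904],tool(207,25),85,16,s=dict(position=[.42,-.2,.2],tcp_rot=tool(125).as_quat()))
E
```

```text
rows 14 need 14.2
[0.875, -0.499, 0.089, -0.0, -0.0, -0.127, 85],[0.931, -0.384, 0.089, -0.0, -0.0, -0.127, 85],[0.972, -0.263, 0.089, -0.0, -0.0, -0.127, 85],[0.997, -0.138, 0.089, -0.0, -0.0, -0.127, 85],[1.007, -0.011, 0.089, -0.0, -0.0, -0.127, 85],[1.0, 0.116, 0.088, -0.0, -0.0, -0.127, 85],[0.978, 0.241, 0.088, -0.0, -0.0, -0.127, 85],[0.939, 0.363, 0.088, -0.0, -0.0, -0.127, 85],[0.886, 0.479, 0.088, -0.0, -0.0, -0.127, 85],[0.818, 0.587, 0.088, -0.0, -0.0, -0.127, 85],[0.738, 0.686, 0.088, -0.0, -0.0, -0.127, 85],[0.645, 0.773, 0.088, -0.0, -0.0, -0.127, 85],[0.542, 0.849, 0.088, -0.0, -0.0, -0.127, 85],[0.431, 0.91, 0.088, -0.0, -0.0, -0.127, 85],
rows 16 need 14.3
[0.211, 0.823, 0.274, 0.019, 0.022, -0.088, 85],[0.132, 0.843, 0.262, 0.019, 0.022, -0.088, 85],[0.052, 0.856, 0.247, 0.019, 0.022, -0.088, 85],[-0.029, 0.862, 0.231, 0.019, 0.022, -0.088, 85],[-0.11, 0.86, 0.212, 0.019, 0.022, -0.088, 85],[-0.19, 0.851, 0.192, 0.019, 0.022, -0.088, 85],[-0.268, 0.834, 0.171, 0.019, 0.022, -0.088, 85],[-0.344, 0.81, 0.148, 0.019, 0.022, -0.088, 85],[-0.417, 0.779, 0.124, 0.019, 0.022, -0.088, 85],[-0.486, 0.742, 0.099, 0.019, 0.022, -0.088, 85],[-0.551, 0.698, 0.073, 0.019, 0.022, -0.088, 85],[-0.612, 0.648, 0.047, 0.019, 0.022, -0.088, 85],[-0.667, 0.592, 0.02, 0.019, 0.022, -0.088, 85],[-0.717, 0.531, -0.006, 0.019, 0.022, -0.088, 85],[-0.76, 0.466, -0.032, 0.019, 0.022, -0.088, 85],[-0.797, 0.397, -0.058, 0.019, 0.022, -0.088, 85],
```

Emit:
carry_out(series=[[0.87,-0.5,0.09,0,0,-0.13,85],[0.93,-0.38,0.09,0,0,-0.13,85],[0.97,-0.26,0.09,0,0,-0.13,85],[1.0,-0.14,0.09,0,0,-0.13,85],[1.0,0,0.09,0,0,-0.13,85],[1.0,0.12,0.09,0,0,-0.13,85],[0.98,0.24,0.09,0,0,-0.13,85],[0.94,0.36,0.09,0,0,-0.13,85],[0.89,0.48,0.09,0,0,-0.13,85],[0.82,0.59,0.09,0,0,-0.13,85],[0.74,0.69,0.09,0,0,-0.13,85],[0.64,0.77,0.09,0,0,-0.13,85]], grip_force=40)

```text
time: 1.6
position: [0.3859, -0.2368, 0.204]
tcp_rot: [0.552, 0.834, 0.0, -0.0]
force: [0.1, 0.0, 0.2]
finger_gap: 0.0851
grasp_force: 0.0
```

```bash
python3 - <<'E'
from h import *
s=ctrl.get_state();print(s['time'],s['position'],s['q'],Ro.from_quat(s['tcp_rot']).as_matrix()[:,0],s['joint_velocities'])
plan([.641,.058,.0904],tool(207,25),85,19)
E
```

```text
1.6 [ 0.38594807 -0.23680995  0.20402733] [-7.30654597e-01  1.51468159e-01 -2.71769891e-01  1.14797695e+00
  1.38397176e-05  4.38883842e-01] [-3.90576565e-01  9.20570366e-01  3.84878832e-04] [ 0.4441456   0.02011097 -0.0253089  -0.0452164   0.00068429 -0.59070975]
rows 19 need 16.3
[0.362, 0.737, 0.239, 0.019, 0.018, -0.085, 85],[0.294, 0.769, 0.231, 0.019, 0.018, -0.085, 85],[0.223, 0.795, 0.221, 0.019, 0.018, -0.085, 85],[0.151, 0.815, 0.209, 0.019, 0.018, -0.085, 85],[0.078, 0.829, 0.195, 0.019, 0.018, -0.085, 85],[0.004, 0.836, 0.18, 0.019, 0.018, -0.085, 85],[-0.07, 0.836, 0.164, 0.019, 0.018, -0.085, 85],[-0.144, 0.83, 0.146, 0.019, 0.018, -0.085, 85],[-0.216, 0.817, 0.128, 0.019, 0.018, -0.085, 85],[-0.287, 0.798, 0.108, 0.019, 0.018, -0.085, 85],[-0.355, 0.773, 0.088, 0.019, 0.018, -0.085, 85],[-0.421, 0.741, 0.067, 0.019, 0.018, -0.085, 85],[-0.483, 0.704, 0.045, 0.019, 0.018, -0.085, 85],[-0.541, 0.661, 0.023, 0.019, 0.018, -0.085, 85],[-0.596, 0.613, 0.001, 0.019, 0.018, -0.085, 85],[-0.645, 0.56, -0.021, 0.019, 0.018, -0.085, 85],[-0.69, 0.503, -0.042, 0.019, 0.018, -0.085, 85],[-0.729, 0.442, -0.064, 0.019, 0.018, -0.085, 85],[-0.763, 0.377, -0.084, 0.019, 0.018, -0.085, 85],
```

Emit:
carry_out(series=[[0.36,0.74,0.24,0.02,0.018,-0.085,85],[0.29,0.77,0.23,0.02,0.018,-0.085,85],[0.22,0.8,0.22,0.02,0.018,-0.085,85],[0.15,0.82,0.21,0.02,0.018,-0.085,85],[0.08,0.83,0.2,0.02,0.018,-0.085,85],[0,0.84,0.18,0.02,0.018,-0.085,85],[-0.07,0.84,0.16,0.02,0.018,-0.085,85],[-0.14,0.83,0.15,0.02,0.018,-0.085,85],[-0.22,0.82,0.13,0.02,0.018,-0.085,85],[-0.29,0.8,0.11,0.02,0.018,-0.085,85],[-0.36,0.77,0.09,0.02,0.018,-0.085,85],[-0.42,0.74,0.07,0.02,0.018,-0.085,85]])

```text
time: 3.1
position: [0.5479, -0.0515, 0.1301]
tcp_rot: [0.07, 0.985, -0.038, -0.15]
force: [0.5, 0.1, -0.1]
finger_gap: 0.0854
grasp_force: 0.0
```

```bash
python3 - <<'E'
from h import *
s=ctrl.get_state();print(s['time'],s['position'],s['q'])
plan([.641,.058,.0904],tool(207,25),85,9)
E
```

```text
3.1 [ 0.54786585 -0.05145744  0.13011115] [-0.18493442  0.57020483  0.12439207  1.41605652 -0.10892734 -0.02646973]
rows 9 need 6.0
[-0.369, 0.55, 0.017, 0.014, 0.012, -0.066, 85],[-0.405, 0.525, 0.005, 0.014, 0.012, -0.066, 85],[-0.439, 0.497, -0.007, 0.014, 0.012, -0.066, 85],[-0.47, 0.467, -0.019, 0.014, 0.012, -0.066, 85],[-0.5, 0.434, -0.032, 0.014, 0.012, -0.066, 85],[-0.527, 0.4, -0.044, 0.014, 0.012, -0.066, 85],[-0.551, 0.364, -0.055, 0.014, 0.012, -0.066, 85],[-0.573, 0.326, -0.067, 0.014, 0.012, -0.066, 85],[-0.592, 0.286, -0.078, 0.014, 0.012, -0.066, 85],
```

Emit:
carry_out(series=[[-0.37,0.55,0.02,0.014,0.012,-0.066,85],[-0.4,0.52,0,0.014,0.012,-0.066,85],[-0.44,0.5,0,0.014,0.012,-0.066,85],[-0.47,0.47,-0.02,0.014,0.012,-0.066,85],[-0.5,0.43,-0.03,0.014,0.012,-0.066,85],[-0.53,0.4,-0.04,0.014,0.012,-0.066,85],[-0.55,0.36,-0.06,0.014,0.012,-0.066,85],[0,0,0,0,0,0,85],[0,0,0,0,0,0,85],[0,0,0,0,0,0,85]])

```text
time: 4.35
position: [0.62, 0.0322, 0.1001]
tcp_rot: [-0.161, 0.966, -0.048, -0.198]
force: [-0.2, -0.5, 0.6]
finger_gap: 0.0854
grasp_force: 0.0
```

```bash
python3 - <<'E'
from h import *
s=ctrl.get_state();print(s['time'],s['position'],s['q'])
plan([.641,.058,.0904],tool(207,25),85)
plan([.6071,.0407,.0088],tool(207,25),85,4,s=dict(position=[.641,.058,.0904],tcp_rot=tool(207,25).as_quat()))
E
```

```text
4.35 [0.61998566 0.03223787 0.10010224] [-0.00609975  0.78518849  0.43419456  1.59926459 -0.15892028 -0.30535719]
rows 2 need 1.4
[-0.593, 0.353, -0.057, 0.015, 0.013, -0.068, 85],[-0.615, 0.312, -0.069, 0.015, 0.013, -0.068, 85],
rows 4 need 3.6
[0.0, -0.0, 0.9, 0.0, 0.0, 0.0, 85],[0.0, -0.0, 0.9, 0.0, 0.0, 0.0, 85],[0.0, -0.0, 0.9, 0.0, 0.0, 0.0, 85],[0.0, -0.0, 0.9, 0.0, 0.0, 0.0, 85],
```

Little lag remains; I finish the alignment and check before descending.

Emit:
carry_out(series=[[-0.59,0.35,-0.06,0.015,0.013,-0.068,85],[-0.61,0.31,-0.07,0.015,0.013,-0.068,85],[0,0,0.9,0,0,0,85],[0,0,0.4,0,0,0,85],[0,0,0,0,0,0,85],[0,0,0,0,0,0,85]])

```text
time: 5.1
position: [0.6292, 0.0519, 0.0616]
tcp_rot: [-0.229, 0.949, -0.051, -0.21]
force: [0.5, -0.7, -0.5]
finger_gap: 0.0854
grasp_force: 0.0
```

```bash
python3 - <<'E'
from h import *
s=ctrl.get_state();print(s['time'],s['position'],s['q'])
plan([.6071,.0407,.0088],tool(207,25),85,3)
cap('side','s1.png')
E
```

```text
5.1 [0.62918522 0.05193815 0.06161812] [ 0.0349753   0.84216299  0.43994715  1.56800209 -0.18064845 -0.40124278]
rows 3 need 2.3
[0.002, 0.001, 0.778, -0.0, -0.0, 0.0, 85],[0.002, 0.001, 0.778, -0.0, -0.0, 0.0, 85],[0.002, 0.0, 0.778, -0.0, -0.0, 0.0, 85],
```

View pics/s1.png

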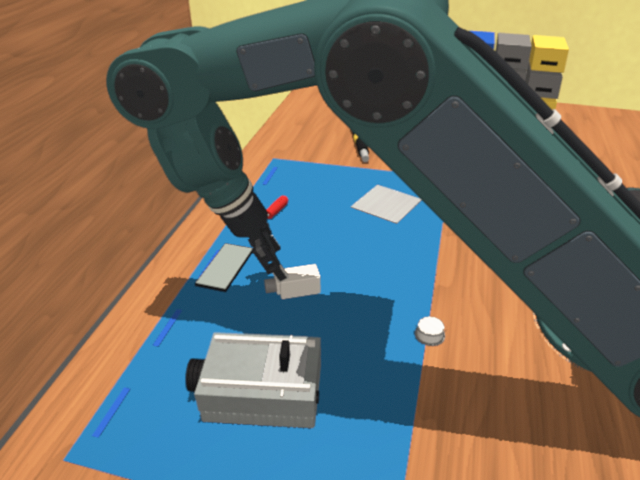

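The fingers straddle the bottle near (285,268), tilted as planned and clear of the phone. Next I descend and close.

Emit:
carry_out(series=[[0,0,0.78,0,0,0,85],[0,0,0.78,0,0,0,85],[0,0,0.78,0,0,0,85],[0,0,0,0,0,0,85],[0,0,0,0,0,0,20],[0,0,0,0,0,0,20],[0,0,0,0,0,0,20],[0,0,0,0,0,0,20],[0,0,0,0,0,0,20],[0,0,0,0,0,0,20]], grip_force=40)

```text
time: 6.4
position: [0.6075, 0.041, 0.0085]
tcp_rot: [-0.229, 0.949, -0.051, -0.21]
force: [2.2, 0.8, 5.0]
finger_gap: 0.0435
grasp_force: 41.5
```

```bash
python3 - <<'E'
from h import *
s=ctrl.get_state();print(s['time'],s['position'],s['force'],s['grasp_force'],s['finger_gap'])
E
```

```text
6.4 [0.60745413 0.04101763 0.00846419] [2.16664642 0.80390485 5.0347461 ] 41.48860216140747 0.0434840044737971
```

```bash
cat >> h.py <<'E'
FT=(Ro.from_quat([-.229,.949,-.051,-.21]).inv()).apply(np.array([.5684,.0208,.022])-np.array([.6075,.041,.0085]))
def tcp_for(foot,R): return np.array(foot)-R.apply(FT)
E
python3 - <<'E'
from h import *
print(FT)
s=ctrl.get_state();R=Ro.from_quat(s['tcp_rot']);p=s['position']+[0,0,.11]
plan(p,R,20,5)
F=tool(146,-65);t=tcp_for([.482,-.328,.064],F);print(t)
plan(t,F,20,18,s=dict(position=p,tcp_rot=R.as_quat()))
E
```

```text
[ 0.04559541 -0.00014747  0.00633536]
rows 5 need 4.4
[0.372, -0.001, -0.798, 0.0, 0.0, 0.0, 20],[0.372, -0.001, -0.798, 0.0, 0.0, 0.0, 20],[0.372, -0.001, -0.798, 0.0, 0.0, 0.0, 20],[0.372, -0.001, -0.798, 0.0, 0.0, 0.0, 20],[0.372, -0.001, -0.798, 0.0, 0.0, 0.0, 20],
[ 0.49329741 -0.33544232  0.10800091]
rows 18 need 15.8
[0.541, -0.629, 0.278, 0.022, -0.078, 0.061, 20],[0.522, -0.655, 0.251, 0.022, -0.078, 0.061, 20],[0.499, -0.681, 0.226, 0.022, -0.078, 0.061, 20],[0.474, -0.707, 0.203, 0.022, -0.078, 0.061, 20],[0.445, -0.73, 0.183, 0.022, -0.078, 0.061, 20],[0.413, -0.753, 0.166, 0.022, -0.078, 0.061, 20],[0.378, -0.774, 0.153, 0.022, -0.078, 0.061, 20],[0.342, -0.792, 0.142, 0.022, -0.078, 0.061, 20],[0.303, -0.809, 0.135, 0.022, -0.078, 0.061, 20],[0.264, -0.824, 0.131, 0.022, -0.078, 0.061, 20],[0.223, -0.836, 0.13, 0.022, -0.078, 0.061, 20],[0.182, -0.845, 0.133, 0.022, -0.078, 0.061, 20],[0.14, -0.852, 0.139, 0.022, -0.078, 0.061, 20],[0.099, -0.856, 0.149, 0.022, -0.078, 0.061, 20],[0.059, -0.857, 0.162, 0.022, -0.078, 0.061, 20],[0.019, -0.856, 0.178, 0.022, -0.078, 0.061, 20],[-0.018, -0.852, 0.197, 0.022, -0.078, 0.061, 20],[-0.054, -0.845, 0.219, 0.022, -0.078, 0.061, 20],
```

Emit:
carry_out(series=[[0.37,0,-0.8,0,0,0,20],[0.37,0,-0.8,0,0,0,20],[0.37,0,-0.8,0,0,0,20],[0.37,0,-0.8,0,0,0,20],[0.37,0,-0.8,0,0,0,20],[0.54,-0.63,0.28,0.022,-0.078,0.061,20],[0.52,-0.66,0.25,0.022,-0.078,0.061,20],[0.5,-0.68,0.23,0.022,-0.078,0.061,20],[0.47,-0.71,0.2,0.022,-0.078,0.061,20],[0.44,-0.73,0.18,0.022,-0.078,0.061,20],[0.41,-0.75,0.17,0.022,-0.078,0.061,20],[0.38,-0.77,0.15,0.022,-0.078,0.061,20]])

```text
time: 7.9
position: [0.563, -0.1059, 0.1143]
tcp_rot: [-0.045, 0.99, -0.102, 0.086]
force: [0.8, -0.3, -0.7]
finger_gap: 0.0438
grasp_force: 40.8
```

```bash
python3 - <<'E'
from h import *
s=ctrl.get_state();print(s['time'],s['position'],s['q'],s['finger_gap'],s['grasp_force'])
F=tool(146,-65);t=tcp_for([.482,-.328,.064],F)
plan(t,F,20,11)
E
```

```text
7.9 [ 0.56303556 -0.10592802  0.11431638] [-0.2562005   0.27513999 -0.40734049  0.66185373 -0.1440826  -0.36334717] 0.0437821826522045 40.762882232666016
rows 11 need 9.6
[0.341, -0.791, 0.14, 0.022, -0.078, 0.061, 20],[0.303, -0.807, 0.133, 0.022, -0.078, 0.061, 20],[0.263, -0.822, 0.129, 0.022, -0.078, 0.061, 20],[0.223, -0.834, 0.128, 0.022, -0.078, 0.061, 20],[0.181, -0.843, 0.131, 0.022, -0.078, 0.061, 20],[0.14, -0.85, 0.138, 0.022, -0.078, 0.061, 20],[0.099, -0.854, 0.148, 0.022, -0.078, 0.061, 20],[0.059, -0.856, 0.161, 0.022, -0.078, 0.061, 20],[0.019, -0.854, 0.177, 0.022, -0.078, 0.061, 20],[-0.018, -0.85, 0.196, 0.022, -0.078, 0.061, 20],[-0.054, -0.843, 0.218, 0.022, -0.078, 0.061, 20],
```

Emit:
carry_out(series=[[0.34,-0.79,0.14,0.022,-0.078,0.061,20],[0.3,-0.81,0.13,0.022,-0.078,0.061,20],[0.26,-0.82,0.13,0.022,-0.078,0.061,20],[0.22,-0.83,0.13,0.022,-0.078,0.061,20],[0.18,-0.84,0.13,0.022,-0.078,0.061,20],[0.14,-0.85,0.14,0.022,-0.078,0.061,20],[0.1,-0.85,0.15,0.022,-0.078,0.061,20],[0.06,-0.85,0.16,0.022,-0.078,0.061,20],[0.02,-0.85,0.18,0.022,-0.078,0.061,20],[0,0,0,0,0,0,20],[0,0,0,0,0,0,20]])

```text
time: 9.28
position: [0.5184, -0.2993, 0.1191]
tcp_rot: [0.195, 0.868, -0.145, 0.434]
force: [0.2, -0.2, -0.5]
finger_gap: 0.0432
grasp_force: 40.9
```

```bash
python3 - <<'E'
from h import *
s=ctrl.get_state();print(s['time'],s['position'],s['q'],s['finger_gap'],s['grasp_force'])
F=tool(146,-65);t=tcp_for([.482,-.328,.064],F)
plan(t,F,20)
E
```

```text
9.275 [ 0.51835382 -0.29927949  0.11906407] [-0.73376215  0.23841874 -1.17597034 -0.78473036  0.15353479 -0.21277799] 0.04323700217524609 40.93009829521179
rows 2 need 1.8
[0.299, -0.852, 0.085, 0.026, -0.091, 0.063, 20],[0.253, -0.868, 0.082, 0.026, -0.091, 0.063, 20],
```

```bash
cat > kin.py <<'E'
from h import *
from scipy.optimize import least_squares
D=[([-1.31831,.263546,-.048951,1.259436,0],[.208128,-.481662,.230808]),
([-.7306546,.151468,-.27177,1.147977,0],[.385948,-.23681,.204027]),
([-.184934,.570205,.124392,1.416057,-.108927],[.547866,-.051457,.130111]),
([-.0061,.785188,.434195,1.599265,-.15892],[.619986,.032238,.100102]),
([.034973,.842163,.439947,1.568002,-.180648],[.629185,.051938,.061618]),
([-.2562,.27514,-.40734,.661854,-.144083],[.563036,-.105928,.114316]),
([-.733762,.238419,-1.17597,-.78473,.153535],[.518354,-.299279,.119064])]
def fk(k,q):
    a,h,L2,L3,d1,d2=k[:6];s=1 if k[6]>0 else -1
    f=q[1]-q[2];p=f+q[3];u=np.array([np.cos(p),0,-np.sin(p)])
    d=np.cos(q[4])*u+s*np.sin(q[4])*np.array([0,1,0])
    x=np.array([a+L2*np.sin(q[1])+L3*np.cos(f),0,h+L2*np.cos(q[1])-L3*np.sin(f)])+d1*u+d2*d
    R=Ro.from_euler('z',q[0]);return R.apply(x),R.apply(d)
best=None
for s in(1,-1):
    r=least_squares(lambda k:np.concatenate([fk([*k,s],q)[0]-p for q,p in D]),[0,.3,.4,.4,.1,.2])
    if best is None or r.cost<best[0]: best=(r.cost,[*r.x,s],np.abs(r.fun).max())
K=best[1]
LO=np.array([-2.65,-.89,-1.18,-2.13,-1.35]);HI=np.array([2.65,1.7,1.37,2.11,1.29])
def ik(p,d,q0):
    r=least_squares(lambda q:np.r_[(fk(K,q)[0]-p)*10,fk(K,q)[1]-d],np.clip(q0,LO+.02,HI-.02),bounds=(LO+.01,HI-.01))
    return r.x,np.sqrt(2*r.cost)
E
python3 - <<'E'
from kin import *
print(np.round(K,4),best[2])
s=ctrl.get_state();print(fk(K,s['q'])[1],Ro.from_quat(s['tcp_rot']).as_matrix()[:,2])
for foot in([.482,-.328],[.5,-.335]):
  for az in(-110,-90,-75,-60,-45,-34,-10,10,25,40):
    F=tool(az+180,-65)
    o=[]
    for z in(.03,.006):
        t=tcp_for([*foot,z],F);q,e=ik(t,F.as_matrix()[:,2],s['q'][:5]);o+=[q.round(2).tolist(),round(e,3)]
    print(foot,az,o)
E
```

```text
[-0.0319  0.2674  0.6039  0.4303  0.4568  0.0283 -1.    ] 0.09826066005970935
[ 0.49076449 -0.64845497 -0.58194189] [ 0.69559232 -0.4213015  -0.58194189]
[0.482, -0.328] -110 [[-0.58, 0.28, -0.68, 0.16, 1.08], np.float64(0.0), [-0.58, 0.32, -0.71, 0.09, 1.08], np.float64(0.0)]
[0.482, -0.328] -90 [[-0.58, 0.45, -1.12, -0.87, 0.86], np.float64(0.0), [-0.58, 0.54, -1.15, -0.98, 0.86], np.float64(0.0)]
[0.482, -0.328] -75 [[-0.58, 0.5, -1.17, -1.02, 0.65], np.float64(0.082), [-0.58, 0.57, -1.17, -1.06, 0.65], np.float64(0.098)]
[0.482, -0.328] -60 [[-0.59, 0.5, -1.17, -1.02, 0.42], np.float64(0.162), [-0.59, 0.57, -1.17, -1.07, 0.43], np.float64(0.18)]
[0.482, -0.328] -45 [[-0.59, 0.5, -1.17, -1.02, 0.18], np.float64(0.209), [-0.59, 0.57, -1.17, -1.07, 0.18], np.float64(0.228)]
[0.482, -0.328] -34 [[-0.6, 0.5, -1.17, -1.02, -0.0], np.float64(0.219), [-0.6, 0.57, -1.17, -1.07, -0.0], np.float64(0.238)]
[0.482, -0.328] -10 [[-0.61, 0.5, -1.17, -1.02, -0.4], np.float64(0.169), [-0.61, 0.57, -1.17, -1.07, -0.4], np.float64(0.187)]
[0.482, -0.328] 10 [[-0.61, 0.51, -1.17, -1.01, -0.7], np.fl
[... 856 characters left out ...]
 0.19], np.float64(0.166), [-0.59, 0.64, -1.17, -1.18, 0.19], np.float64(0.183)]
[0.5, -0.335] -34 [[-0.59, 0.57, -1.17, -1.13, 0.0], np.float64(0.177), [-0.59, 0.64, -1.17, -1.18, 0.0], np.float64(0.194)]
[0.5, -0.335] -10 [[-0.6, 0.57, -1.17, -1.13, -0.39], np.float64(0.131), [-0.6, 0.64, -1.17, -1.18, -0.39], np.float64(0.148)]
[0.5, -0.335] 10 [[-0.6, 0.57, -1.17, -1.12, -0.69], np.float64(0.029), [-0.6, 0.64, -1.17, -1.17, -0.69], np.float64(0.043)]
[0.5, -0.335] 25 [[-0.61, 0.4, -1.04, -0.69, -0.9], np.float64(0.0), [-0.61, 0.48, -1.06, -0.79, -0.9], np.float64(0.0)]
[0.5, -0.335] 40 [[-0.61, 0.29, -0.7, 0.07, -1.07], np.float64(0.0), [-0.61, 0.34, -0.73, -0.0, -1.07], np.float64(0.0)]
```

```bash
sed -i 's/np.array(\[a+L2\*np.sin(q\[1\])+L3\*np.cos(f),0,/np.array([a+L2*np.sin(q[1])+L3*np.cos(f),k[7],/; s/fk(\[\*k,s\],q)/fk([*k[:6],s,k[6]],q)/; s/\[0,.3,.4,.4,.1,.2\])/[0,.3,.4,.4,.1,.2,.08])/; s/\[\*r.x,s\]/[*r.x[:6],s,r.x[6]]/' kin.py
cat > t.py <<'E'
from kin import *
print(np.round(K,4),best[2])
s=ctrl.get_state();print(fk(K,s['q'])[1],Ro.from_quat(s['tcp_rot']).as_matrix()[:,2])
for foot in([.482,-.328],[.5,-.335]):
  for az in(-110,-90,-75,-60,-45,-34,-10,10,25,40):
    F=tool(az+180,-65)
    o=[]
    for z in(.06,.006):
        t=tcp_for([*foot,z],F);q,e=ik(t,F.as_matrix()[:,2],s['q'][:5]);o+=[q.round(2).tolist(),round(float(e),3)]
    print(foot,az,o)
E
python3 t.py
```

```text
[-0.042   0.2732  0.6119  0.4388  0.2113  0.2851  1.      0.0812] 0.02483187831205727
[ 0.69559232 -0.4213015  -0.58194189] [ 0.69559232 -0.4213015  -0.58194189]
[0.482, -0.328] -110 [[-0.31, 0.61, -0.28, 0.76, -1.13], 0.0, [-0.31, 0.68, -0.31, 0.66, -1.13], 0.0]
[0.482, -0.328] -90 [[-0.34, 0.47, -0.81, -0.33, -1.03], 0.0, [-0.34, 0.6, -0.84, -0.49, -1.03], 0.0]
[0.482, -0.328] -75 [[-0.41, 0.57, -1.08, -1.0, -0.79], 0.0, [-0.41, 0.76, -1.11, -1.22, -0.79], 0.0]
[0.482, -0.328] -60 [[-0.5, 0.55, -1.17, -1.13, -0.52], 0.089, [-0.49, 0.73, -1.17, -1.28, -0.56], 0.118]
[0.482, -0.328] -45 [[-0.67, 0.41, -1.17, -0.96, -0.15], 0.192, [-0.65, 0.57, -1.17, -1.07, -0.18], 0.238]
[0.482, -0.328] -34 [[-0.84, 0.38, -1.17, -0.9, 0.23], 0.203, [-0.84, 0.52, -1.17, -0.99, 0.23], 0.252]
[0.482, -0.328] -10 [[-1.09, 0.53, -1.17, -0.99, 0.81], 0.034, [-1.1, 0.69, -1.17, -1.12, 0.83], 0.061]
[0.482, -0.328] 10 [[-1.18, 0.42, -0.83, -0.11, 1.09], 0.0, [-1.18, 0.55, -0.87, -0.27, 1.09], 0.0]
[0.482, -0.328] 25 [[-1.19, 0.54, -0.43, 0.72, 1.13], 0.0, [-1.19, 0.63, -0.46, 0.6, 1.13], 0.0]
[0.482, -0.328
[... 377 characters left out ...]
0.0]
[0.5, -0.335] -60 [[-0.51, 0.62, -1.17, -1.24, -0.5], 0.046, [-0.5, 0.8, -1.17, -1.4, -0.53], 0.069]
[0.5, -0.335] -45 [[-0.66, 0.48, -1.17, -1.07, -0.15], 0.152, [-0.64, 0.64, -1.17, -1.19, -0.18], 0.193]
[0.5, -0.335] -34 [[-0.81, 0.44, -1.17, -1.0, 0.2], 0.167, [-0.82, 0.59, -1.17, -1.1, 0.2], 0.212]
[0.5, -0.335] -10 [[-1.06, 0.58, -1.17, -1.1, 0.78], 0.009, [-1.06, 0.75, -1.17, -1.24, 0.79], 0.034]
[0.5, -0.335] 10 [[-1.15, 0.43, -0.82, -0.17, 1.07], 0.0, [-1.15, 0.56, -0.85, -0.33, 1.07], 0.0]
[0.5, -0.335] 25 [[-1.16, 0.55, -0.42, 0.67, 1.13], 0.0, [-1.16, 0.63, -0.45, 0.55, 1.13], 0.0]
[0.5, -0.335] 40 [[-1.15, 0.75, -0.04, 1.3, 1.06], 0.0, [-1.15, 0.82, -0.07, 1.21, 1.06], 0.0]
```

```bash
sed -i 's/a+L2\*np.sin(q\[1\])+L3\*np.cos(f),/a+L2*np.sin(q[1]+k[8])+L3*np.cos(f+k[9]),/; s/h+L2\*np.cos(q\[1\])-L3\*np.sin(f)/h+L2*np.cos(q[1]+k[8])-L3*np.sin(f+k[9])/; s/s,k\[6\]\]/s,*k[6:]]/; s/,.08\])/,.08,0,0])/; s/s,r.x\[6\]\]/s,*r.x[6:]]/' kin.py; python3 t.py; tail -1 h.py
```

```text
[-0.      0.1593  0.5815  0.3732  0.139   0.2855  1.      0.0812  0.
 -0.1363] 2.2564377122891166e-06
[ 0.69559232 -0.4213015  -0.58194189] [ 0.69559232 -0.4213015  -0.58194189]
[0.482, -0.328] -110 [[-0.31, 0.6, -0.37, 0.68, -1.13], 0.0, [-0.31, 0.67, -0.41, 0.56, -1.13], 0.0]
[0.482, -0.328] -90 [[-0.34, 0.46, -0.85, -0.35, -1.03], 0.0, [-0.34, 0.58, -0.9, -0.52, -1.03], 0.0]
[0.482, -0.328] -75 [[-0.4, 0.47, -1.11, -0.93, -0.79], 0.0, [-0.4, 0.64, -1.17, -1.16, -0.79], 0.0]
[0.482, -0.328] -60 [[-0.5, 0.4, -1.17, -0.96, -0.52], 0.104, [-0.48, 0.53, -1.17, -1.03, -0.56], 0.161]
[0.482, -0.328] -45 [[-0.67, 0.29, -1.17, -0.83, -0.14], 0.197, [-0.65, 0.41, -1.17, -0.88, -0.18], 0.267]
[0.482, -0.328] -34 [[-0.84, 0.26, -1.17, -0.78, 0.21], 0.208, [-0.84, 0.38, -1.17, -0.82, 0.21], 0.281]
[0.482, -0.328] -10 [[-1.1, 0.38, -1.17, -0.81, 0.82], 0.06, [-1.1, 0.52, -1.17, -0.87, 0.84], 0.112]
[0.482, -0.328] 10 [[-1.18, 0.4, -0.9, -0.16, 1.09], 0.0, [-1.18, 0.53, -0.96, -0.35, 1.09], 0.0]
[0.482, -0.328] 25 [[-1.19, 0.53, -0.54, 0.62, 1.13], 0.0, [-1.19, 0.61, -0.59, 0.49, 1.13], 0.0]
[0.
[... 449 characters left out ...]
064, [-0.49, 0.57, -1.17, -1.12, -0.55], 0.118]
[0.5, -0.335] -45 [[-0.66, 0.34, -1.17, -0.92, -0.14], 0.159, [-0.64, 0.46, -1.17, -0.97, -0.18], 0.226]
[0.5, -0.335] -34 [[-0.81, 0.31, -1.17, -0.86, 0.19], 0.173, [-0.81, 0.42, -1.17, -0.91, 0.19], 0.243]
[0.5, -0.335] -10 [[-1.06, 0.42, -1.17, -0.91, 0.78], 0.035, [-1.07, 0.55, -1.17, -0.97, 0.8], 0.086]
[0.5, -0.335] 10 [[-1.15, 0.42, -0.88, -0.21, 1.07], 0.0, [-1.15, 0.54, -0.93, -0.39, 1.07], 0.0]
[0.5, -0.335] 25 [[-1.16, 0.53, -0.52, 0.58, 1.13], 0.0, [-1.16, 0.62, -0.57, 0.44, 1.13], 0.0]
[0.5, -0.335] 40 [[-1.15, 0.7, -0.19, 1.2, 1.06], 0.0, [-1.15, 0.77, -0.23, 1.09, 1.06], 0.0]
def tcp_for(foot,R): return np.array(foot)-R.apply(FT)
```

```bash
cat >> kin.py <<'E'
def check(wps,n=8):
    s=ctrl.get_state();q=s['q'][:5];P=[s['position']]+[np.array(w[0]) for w in wps];R=[Ro.from_quat(s['tcp_rot'])]+[w[1] for w in wps]
    for i in range(len(wps)):
        sl=Slerp([0,1],Ro.concatenate([R[i],R[i+1]]))
        for f in np.linspace(0,1,n+1)[1:]:
            r=sl([f])[0];p=P[i]+(P[i+1]-P[i])*f;q2,e=ik(p,r.as_matrix()[:,2],q)
            print(i,round(f,2),p.round(3),q2.round(2),round(float(e),3),'dq',round(float(abs(q2-q).max()),2));q=q2
E
python3 - <<'E'
from kin import *
A=tool(95,-20);B=tool(80,-65);pA=[.52,-.25,.19];pB=tcp_for([.485,-.329,.05],B)
check([(pA,A),(pB,B)])
plan(pA,A,20,8);print(pB)
E
```

```text
0 0.12 [ 0.519 -0.293  0.128] [-0.66  0.17 -1.08 -0.56  0.02] 0.0 dq 0.22
0 0.25 [ 0.519 -0.287  0.137] [-0.59  0.12 -0.97 -0.33 -0.1 ] 0.0 dq 0.23
0 0.38 [ 0.519 -0.281  0.146] [-0.54  0.11 -0.86 -0.11 -0.19] 0.0 dq 0.22
0 0.5 [ 0.519 -0.275  0.155] [-0.5   0.11 -0.73  0.11 -0.26] 0.0 dq 0.22
0 0.62 [ 0.519 -0.268  0.163] [-0.47  0.14 -0.61  0.33 -0.3 ] 0.0 dq 0.21
0 0.75 [ 0.52  -0.262  0.172] [-0.45  0.17 -0.47  0.53 -0.32] 0.0 dq 0.21
0 0.88 [ 0.52  -0.256  0.181] [-0.44  0.21 -0.34  0.73 -0.32] 0.0 dq 0.19
0 1.0 [ 0.52 -0.25  0.19] [-0.44  0.26 -0.22  0.91 -0.3 ] 0.0 dq 0.18
1 0.12 [ 0.515 -0.262  0.178] [-0.42  0.27 -0.28  0.82 -0.4 ] 0.0 dq 0.1
1 0.25 [ 0.511 -0.273  0.166] [-0.39  0.28 -0.34  0.73 -0.5 ] 0.0 dq 0.1
1 0.38 [ 0.506 -0.285  0.154] [-0.37  0.3  -0.4   0.64 -0.6 ] 0.0 dq 0.1
1 0.5 [ 0.501 -0.296  0.142] [-0.35  0.33 -0.45  0.54 -0.71] 0.0 dq 0.1
1 0.62 [ 0.497 -0.308  0.13 ] [-0.34  0.36 -0.5   0.45 -0.81] 0.0 dq 0.1
1 0.75 [ 0.492 -0.319  0.118] [-0.33  0.41 -0.55  0.35 -0.91] 0.0 dq 0.1
1 0.88 [ 0.487 -0.331  0.106] [-0.32  0.46 -0.59  0.24 -1.01] 0.0 dq 0.1
1 1.0 [ 0.483 -0.342  0.094] [-0.32  0.52 -0.62  0.13 -1.11] 0.0 dq 0.11
rows 8 need 6.5
[-0.239, 0.192, -0.304, 0.069, 0.073, 0.107, 20],[-0.195, 0.193, -0.334, 0.069, 0.073, 0.107, 20],[-0.149, 0.187, -0.359, 0.069, 0.073, 0.107, 20],[-0.102, 0.175, -0.381, 0.069, 0.073, 0.107, 20],[-0.056, 0.157, -0.399, 0.069, 0.073, 0.107, 20],[-0.011, 0.133, -0.411, 0.069, 0.073, 0.107, 20],[0.033, 0.103, -0.418, 0.069, 0.073, 0.107, 20],[0.073, 0.068, -0.42, 0.069, 0.073, 0.107, 20],
[ 0.48279617 -0.34234776  0.09400091]
```

Emit:
carry_out(series=[[-0.24,0.19,-0.3,0.07,0.073,0.107,20],[-0.2,0.19,-0.33,0.07,0.073,0.107,20],[-0.15,0.19,-0.36,0.07,0.073,0.107,20],[-0.1,0.18,-0.38,0.07,0.073,0.107,20],[-0.06,0.16,-0.4,0.07,0.073,0.107,20],[-0.01,0.13,-0.41,0.07,0.073,0.107,20],[0.03,0.1,-0.42,0.07,0.073,0.107,20],[0.07,0.07,-0.42,0.07,0.073,0.107,20],[0,0,0,0,0,0,20]])

```text
time: 10.4
position: [0.5219, -0.2503, 0.1912]
tcp_rot: [0.667, 0.724, -0.121, 0.13]
force: [0.4, -0.0, -1.0]
finger_gap: 0.0436
grasp_force: 41.1
```

```bash
python3 - <<'E'
from kin import *
s=ctrl.get_state();print(s['time'],s['position'],s['q'],s['finger_gap'],s['grasp_force'])
B=tool(80,-65);pB=tcp_for([.485,-.329,.05],B)
check([(pB,B)],4)
plan(pB,B,20,11)
E
```

```text
10.4 [ 0.52186982 -0.25031127  0.1911561 ] [-0.43775789  0.26630353 -0.21115308  0.91210465 -0.30848514  1.02236822] 0.043617886158689556 41.11708581447601
0 0.25 [ 0.512 -0.273  0.167] [-0.39  0.28 -0.34  0.73 -0.51] 0.0 dq 0.2
0 0.5 [ 0.502 -0.296  0.143] [-0.35  0.33 -0.45  0.55 -0.71] 0.0 dq 0.2
0 0.75 [ 0.493 -0.319  0.118] [-0.33  0.41 -0.54  0.35 -0.91] 0.0 dq 0.2
0 1.0 [ 0.483 -0.342  0.094] [-0.32  0.52 -0.62  0.13 -1.11] 0.0 dq 0.22
rows 11 need 5.6
[-0.178, -0.168, 0.444, 0.016, -0.07, 0.018, 20],[-0.15, -0.158, 0.458, 0.016, -0.07, 0.018, 20],[-0.12, -0.148, 0.47, 0.016, -0.07, 0.018, 20],[-0.089, -0.139, 0.479, 0.016, -0.07, 0.018, 20],[-0.057, -0.13, 0.487, 0.016, -0.07, 0.018, 20],[-0.025, -0.121, 0.492, 0.016, -0.07, 0.018, 20],[0.008, -0.113, 0.494, 0.016, -0.07, 0.018, 20],[0.04, -0.106, 0.494, 0.016, -0.07, 0.018, 20],[0.073, -0.099, 0.492, 0.016, -0.07, 0.018, 20],[0.106, -0.092, 0.487, 0.016, -0.07, 0.018, 20],[0.139, -0.087, 0.48, 0.016, -0.07, 0.018, 20],
```

Emit:
carry_out(series=[[-0.18,-0.17,0.44,0.016,-0.07,0.018,20],[-0.15,-0.16,0.46,0.016,-0.07,0.018,20],[-0.12,-0.15,0.47,0.016,-0.07,0.018,20],[-0.09,-0.14,0.48,0.016,-0.07,0.018,20],[-0.06,-0.13,0.49,0.016,-0.07,0.018,20],[-0.03,-0.12,0.49,0.016,-0.07,0.018,20],[0.01,-0.11,0.49,0.016,-0.07,0.018,20],[0.04,-0.11,0.49,0.016,-0.07,0.018,20],[0.07,-0.1,0.49,0.016,-0.07,0.018,20],[0.11,-0.09,0.49,0.016,-0.07,0.018,20],[0.14,-0.09,0.48,0.016,-0.07,0.018,20],[0,0,0,0,0,0,20]])

```text
time: 11.9
position: [0.4797, -0.3415, 0.0921]
tcp_rot: [0.647, 0.543, -0.411, 0.343]
force: [0.7, 0.4, -0.7]
finger_gap: 0.0436
grasp_force: 41.1
```

```bash
python3 - <<'E'
from h import *
s=ctrl.get_state();print(s['time'],s['position'],s['q'],s['force'])
B=tool(80,-65);plan(tcp_for([.485,-.329,.05],B),B,20,1)
plan(tcp_for([.485,-.329,.008],B),B,20,3)
im,d=cap('side','s2.png');np.savez('s2.npz',im=im,d=d)
im,d=cap('top','t2.png');np.savez('t2.npz',im=im,d=d)
E
```

```text
11.9 [ 0.47971492 -0.34146255  0.09207504] [-0.31782379  0.52056104 -0.62862083  0.13344368 -1.10943639  1.24864127] [ 0.73104373  0.44631643 -0.72458483]
rows 1 need 0.2
[-0.076, 0.127, -0.021, -0.003, -0.005, 0.001, 20],
rows 3 need 1.6
[0.481, 0.044, 0.232, -0.001, -0.002, 0.0, 20],[0.482, 0.043, 0.231, -0.001, -0.002, 0.0, 20],[0.482, 0.043, 0.231, -0.001, -0.002, 0.0, 20],
```

View pics/s2.png

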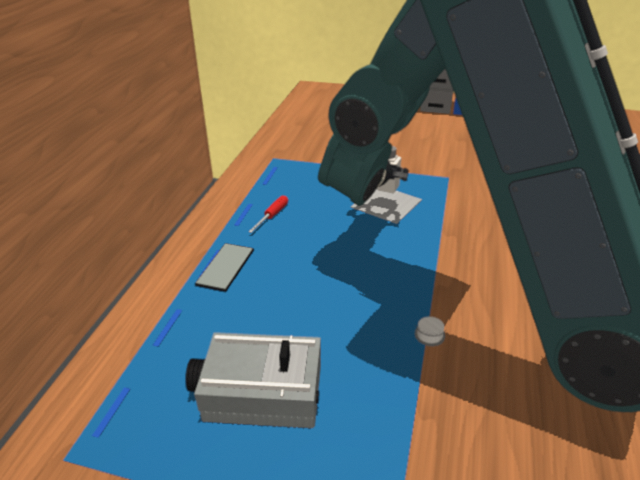

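The side view shows the bottle held upright above the plate near (393,180), with the wrist well clear. Next I lower it gently.

Emit:
carry_out(series=[[0.48,0.04,0.23,0,0,0,20],[0.48,0.04,0.23,0,0,0,20],[0.48,0.04,0.23,0,0,0,20],[0,0,0,0,0,0,20],[0,0,0,0,0,0,20]])

```text
time: 12.62
position: [0.4843, -0.3432, 0.0533]
tcp_rot: [0.648, 0.541, -0.41, 0.344]
force: [-0.2, -0.0, -0.8]
finger_gap: 0.0435
grasp_force: 41.1
```

```bash
python3 - <<'E'
from h import *
s=ctrl.get_state();print(s['time'],s['position'],s['force'],s['torque'])
B=tool(80,-65);print(tcp_for([.485,-.329,.008],B),(Ro.from_quat(s['tcp_rot']).inv()*B).as_rotvec())
plan(tcp_for([.485,-.329,.004],B),B,20,4)
E
```

```text
12.625 [ 0.48426917 -0.34321224  0.05328041] [-0.20886863 -0.02833739 -0.84461868] [ 0.86934156 -0.19728556 -0.02250073]
[ 0.48279617 -0.34234776  0.05200091] [-0.00266096 -0.00414571 -0.00327183]
rows 4 need 0.2
[0.05, -0.016, 0.017, -0.001, -0.001, -0.001, 20],[0.05, -0.016, 0.017, -0.001, -0.001, -0.001, 20],[0.05, -0.016, 0.017, -0.001, -0.001, -0.001, 20],[0.05, -0.016, 0.017, -0.001, -0.001, -0.001, 20],
```

Emit:
carry_out(series=[[0.05,0,0.02,0,0,0,20],[0.05,0,0.02,0,0,0,20],[0.05,0,0.02,0,0,0,20],[0,0,0,0,0,0,20]])

```text
time: 13.12
position: [0.4844, -0.343, 0.0495]
tcp_rot: [0.648, 0.541, -0.41, 0.344]
force: [0.3, 0.8, 3.0]
finger_gap: 0.0434
grasp_force: 41.2
```

Emit:
carry_out(series=[[0.04,0,0.02,0,0,0,20],[0,0,0,0,0,0,20]])

```text
time: 13.38
position: [0.4844, -0.3431, 0.0495]
tcp_rot: [0.648, 0.54, -0.411, 0.345]
force: [-2.1, 7.2, 13.6]
finger_gap: 0.0437
grasp_force: 42.3
```

Emit:
carry_out(series=[[-0.02,0,-0.01,0,0,0,20],[0,0,0,0,0,0,48],[0,0,0,0,0,0,55],[0,0,0,0,0,0,85],[0,0,0,0,0,0,85],[0,0,0,0,0,0,85],[0,0,-0.3,0,0,0,85],[0,0,-0.6,0,0,0,85],[0,0,-0.8,0,0,0,85],[0,0,-0.8,0,0,0,85],[0,0,-0.8,0,0,0,85],[0,0,-0.8,0,0,0,85]])

```text
time: 14.88
position: [0.5007, -0.2511, 0.0928]
tcp_rot: [0.648, 0.541, -0.41, 0.344]
force: [-0.1, 0.1, 0.3]
finger_gap: 0.0849
grasp_force: 0.0
```

```bash
cat > up.py <<'E'
from kin import *
import sys
s=ctrl.get_state();print(s['time'],s['position'],s['q'],s['force'])
for n in('side','top'):
    im,d=cap(n,n+sys.argv[1]+'.png');np.savez(n+sys.argv[1]+'.npz',im=im,d=d)
    px=np.stack(np.meshgrid(range(340,540),range(120,330)),-1).reshape(-1,2);P=by_depth(n,px,d);H=cv2.cvtColor(im,cv2.COLOR_RGB2HSV)[px[:,1],px[:,0]]
    o=(np.hypot(P[:,0]-.485,P[:,1]+.33)<.06)
    for lo,hi in((.03,.07),(.078,.09),(.1,.115)):
        k=o&(P[:,2]>lo)&(P[:,2]<hi)
        if k.sum()>5:print(n,lo,k.sum(),np.median(P[k],0).round(4),cv2.minAreaRect((P[k,:2]*1000).astype(np.float32)))
E
python3 up.py 3
```

```text
14.875 [ 0.50072364 -0.25112123  0.0927783 ] [-0.14356591  0.579764   -0.45786272  0.60459164 -1.12908054  1.65228428] [-0.09400063  0.06910313  0.25012113]
side 0.03 57 [ 0.4677 -0.3128  0.0644] ((477.29461669921875, -315.47418212890625), (57.69480514526367, 31.357738494873047), 32.27000427246094)
side 0.078 140 [ 0.4821 -0.3145  0.0826] ((485.51776123046875, -324.7139587402344), (43.9364128112793, 45.56597900390625), 83.70099639892578)
side 0.1 100 [ 0.4853 -0.3222  0.1092] ((484.58624267578125, -326.2266845703125), (27.743986129760742, 28.830493927001953), 61.72451400756836)
top 0.03 184 [ 0.4865 -0.306   0.0501] ((481.1941223144531, -310.92022705078125), (53.96730041503906, 27.172256469726562), 28.1984806060791)
top 0.078 289 [ 0.4876 -0.3151  0.0836] ((486.693359375, -325.9250183105469), (41.74479293823242, 44.1654167175293), 81.16854858398438)
top 0.1 230 [ 0.4863 -0.3247  0.1116] ((486.3732604980469, -326.08514404296875), (27.447538375854492, 26.221729278564453), 89.5625)
```

View pics/side3.png

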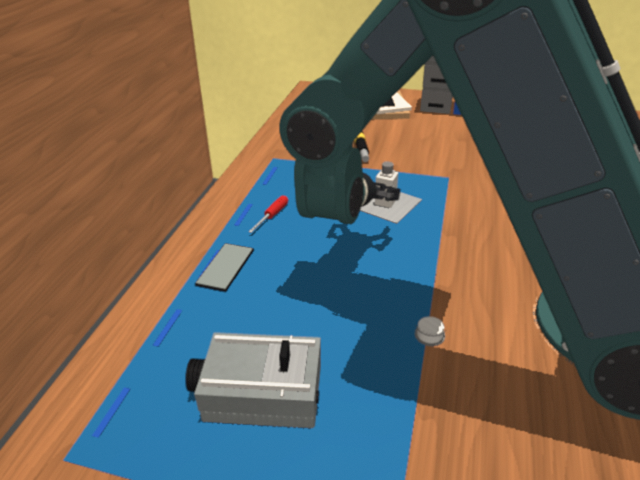

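Bottle stands upright on the plate, cap at about (387,168) in the side view and free of the gripper; depth puts it at (486,-326) mm with its cap top at 111 mm. Next is the shutter.

```bash
python3 - <<'E'
from kin import *
C=tool(100);p1=[.53,-.02,.23];p2=[.548,.2965,.16]
check([(p1,C),(p2,C),([.548,.2965,.082],C)],4)
plan(p1,C,50,12)
E
```

```text
0 0.25 [ 0.509 -0.193  0.127] [-0.12  0.43 -0.39  0.77 -0.85] 0.0 dq 0.28
0 0.5 [ 0.516 -0.135  0.161] [-0.12  0.33 -0.28  0.94 -0.57] 0.0 dq 0.28
0 0.75 [ 0.523 -0.078  0.196] [-0.15  0.28 -0.16  1.1  -0.28] 0.0 dq 0.28
0 1.0 [ 0.53 -0.02  0.23] [-0.19  0.27 -0.04  1.26  0.  ] 0.0 dq 0.28
1 0.25 [0.534 0.059 0.213] [-0.04  0.29 -0.06  1.22  0.  ] 0.0 dq 0.15
1 0.5 [0.539 0.138 0.195] [ 0.1   0.33 -0.05  1.19  0.  ] 0.0 dq 0.15
1 0.75 [0.544 0.217 0.178] [ 0.24  0.39 -0.01  1.17  0.  ] 0.0 dq 0.14
1 1.0 [0.548 0.296 0.16 ] [0.37 0.46 0.06 1.17 0.  ] 0.0 dq 0.12
2 0.25 [0.548 0.296 0.14 ] [ 0.37  0.47  0.02  1.13 -0.  ] 0.0 dq 0.05
2 0.5 [0.548 0.296 0.121] [ 0.37  0.48 -0.01  1.08 -0.  ] 0.0 dq 0.05
2 0.75 [0.548 0.296 0.102] [ 0.37  0.49 -0.05  1.03 -0.  ] 0.0 dq 0.05
2 1.0 [0.548 0.296 0.082] [ 0.37  0.51 -0.08  0.99 -0.  ] 0.0 dq 0.05
rows 12 need 10.8
[-0.083, -0.041, -0.895, -0.016, 0.093, -0.026, 50],[0.001, -0.027, -0.899, -0.016, 0.093, -0.026, 50],[0.085, -0.011, -0.895, -0.016, 0.093, -0.026, 50],[0.168, 0.007, -0.883, -0.016, 0.093, -0.026, 50],[0.249, 0.026, -0.864, -0.016, 0.093, -0.026, 50],[0.328, 0.048, -0.836, -0.016, 0.093, -0.026, 50],[0.403, 0.071, -0.801, -0.016, 0.093, -0.026, 50],[0.473, 0.095, -0.759, -0.016, 0.093, -0.026, 50],[0.539, 0.12, -0.71, -0.016, 0.093, -0.026, 50],[0.599, 0.146, -0.655, -0.016, 0.093, -0.026, 50],[0.653, 0.173, -0.594, -0.016, 0.093, -0.026, 50],[0.7, 0.2, -0.528, -0.016, 0.093, -0.026, 50],
```

Emit:
carry_out(series=[[-0.08,-0.04,-0.9,-0.016,0.093,-0.026,85],[0,-0.03,-0.9,-0.016,0.093,-0.026,85],[0.08,-0.01,-0.9,-0.016,0.093,-0.026,85],[0.17,0,-0.88,-0.016,0.093,-0.026,50],[0.25,0.03,-0.86,-0.016,0.093,-0.026,50],[0.33,0.05,-0.84,-0.016,0.093,-0.026,50],[0.4,0.07,-0.8,-0.016,0.093,-0.026,50],[0.47,0.1,-0.76,-0.016,0.093,-0.026,50],[0.54,0.12,-0.71,-0.016,0.093,-0.026,50],[0.6,0.15,-0.66,-0.016,0.093,-0.026,50],[0.65,0.17,-0.59,-0.016,0.093,-0.026,50],[0.7,0.2,-0.53,-0.016,0.093,-0.026,50]])

```text
time: 16.48
position: [0.5307, -0.021, 0.2295]
tcp_rot: [0.644, 0.765, -0.0, -0.0]
force: [-0.5, -0.4, -0.5]
finger_gap: 0.0499
grasp_force: 0.0
```

```bash
python3 - <<'E'
from h import *
s=ctrl.get_state();print(s['time'],s['position'])
plan([.548,.2965,.16],tool(100),50,14)
E
```

```text
16.475 [ 0.53071501 -0.02098692  0.22946902]
rows 14 need 13.1
[0.886, 0.203, 0.198, -0.0, -0.0, -0.0, 50],[0.885, 0.203, 0.198, -0.0, -0.0, -0.0, 50],[0.885, 0.203, 0.198, -0.0, -0.0, -0.0, 50],[0.885, 0.204, 0.198, -0.0, -0.0, -0.0, 50],[0.885, 0.204, 0.198, -0.0, -0.0, -0.0, 50],[0.885, 0.204, 0.198, -0.0, -0.0, -0.0, 50],[0.885, 0.204, 0.198, -0.0, -0.0, -0.0, 50],[0.885, 0.205, 0.198, -0.0, -0.0, -0.0, 50],[0.885, 0.205, 0.198, -0.0, -0.0, -0.0, 50],[0.885, 0.205, 0.198, -0.0, -0.0, -0.0, 50],[0.885, 0.205, 0.198, -0.0, -0.0, -0.0, 50],[0.885, 0.205, 0.198, -0.0, -0.0, -0.0, 50],[0.885, 0.206, 0.198, -0.0, -0.0, -0.0, 50],[0.885, 0.206, 0.198, -0.0, -0.0, -0.0, 50],
```

Emit:
carry_out(series=[[0.95,0.22,0.21,0,0,0,50],[0.95,0.22,0.21,0,0,0,50],[0.95,0.22,0.21,0,0,0,50],[0.95,0.22,0.21,0,0,0,50],[0.95,0.22,0.21,0,0,0,50],[0.95,0.22,0.21,0,0,0,50],[0.95,0.22,0.21,0,0,0,50],[0.95,0.22,0.21,0,0,0,50],[0.95,0.22,0.21,0,0,0,50],[0.95,0.22,0.21,0,0,0,50],[0.95,0.22,0.21,0,0,0,50],[0.95,0.22,0.21,0,0,0,50]])

```text
time: 17.98
position: [0.5479, 0.2712, 0.1648]
tcp_rot: [0.645, 0.765, -0.001, 0.0]
force: [0.5, -0.0, -0.2]
finger_gap: 0.0499
grasp_force: 0.0
```

```bash
python3 - <<'E'
from h import *
s=ctrl.get_state();print(s['time'],s['position'])
plan([.548,.2965,.16],tool(100),50,2)
plan([.548,.2965,.12],tool(100),50,2)
E
```

```text
17.975 [0.5478861  0.27124872 0.16475371]
rows 2 need 1.0
[0.498, 0.088, 0.094, -0.001, 0.001, -0.002, 50],[0.497, 0.089, 0.094, -0.001, 0.001, -0.002, 50],
rows 2 need 2.1
[0.499, 0.089, 0.894, -0.001, 0.001, -0.002, 50],[0.498, 0.09, 0.894, -0.001, 0.001, -0.002, 50],
```

Emit:
carry_out(series=[[0.35,0.06,0.1,0,0,0,50],[0.3,0.05,0.3,0,0,0,50],[0,0,0.6,0,0,0,50],[0,0,0,0,0,0,50],[0,0,0,0,0,0,50]])

```text
time: 18.6
position: [0.5471, 0.287, 0.1406]
tcp_rot: [0.645, 0.764, -0.002, -0.0]
force: [0.6, -0.2, 0.2]
finger_gap: 0.05
grasp_force: 0.0
```

```bash
python3 - <<'E'
from h import *
s=ctrl.get_state();print(s['time'],s['position'])
plan([.548,.2965,.082],tool(100),50,4)
cap('side','s4.png')
im=cv2.imread('pics/s4.png')[280:440,180:360];cv2.imwrite('pics/s4c.png',cv2.resize(im,None,fx=3,fy=3))
E
```

```text
18.6 [0.54710466 0.28696364 0.14057701]
rows 4 need 2.4
[0.094, 0.027, 0.585, -0.001, 0.001, -0.001, 50],[0.093, 0.026, 0.586, -0.001, 0.001, -0.001, 50],[0.093, 0.026, 0.586, -0.001, 0.001, -0.001, 50],[0.093, 0.026, 0.586, -0.001, 0.001, -0.001, 50],
```

View pics/s4c.png

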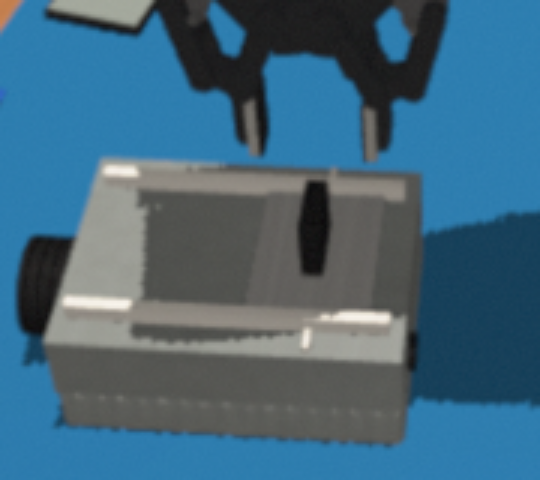

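The crop shows the two finger tips at (255,150) and (372,155), on either side of the tab at (315,230) along the slide. Next I descend and grip.

Emit:
carry_out(series=[[0.1,0.03,0.59,0,0,0,50],[0.1,0.03,0.59,0,0,0,50],[0.1,0.03,0.59,0,0,0,50],[0.1,0.02,0.59,0,0,0,50],[0,0,0,0,0,0,50],[0,0,0,0,0,0,50]])

```text
time: 19.4
position: [0.5481, 0.2976, 0.0817]
tcp_rot: [0.645, 0.764, -0.002, -0.0]
force: [-0.3, 0.3, 0.5]
finger_gap: 0.0502
grasp_force: 0.0
```

```bash
python3 - <<'E'
from h import *
s=ctrl.get_state();print(s['time'],s['position'],s['force'])
plan([.548,.2965,.082],tool(100),50,1)
E
```

```text
19.4 [0.54808805 0.29762508 0.08172371] [-0.2943405   0.32370356  0.50867814]
rows 1 need 0.0
[-0.044, -0.011, -0.011, -0.003, 0.002, -0.005, 50],
```

Emit:
carry_out(series=[[0,0,0,0,0,0,5],[0,0,0,0,0,0,5],[0,0,0,0,0,0,5],[0,0,0,0,0,0,5],[0,0,0,0,0,0,5],[0,0,0,0,0,0,5],[0,0,0,0,0,0,5]], grip_force=50)

```text
time: 20.27
position: [0.5479, 0.2976, 0.082]
tcp_rot: [0.645, 0.764, -0.002, 0.0]
force: [-2.5, -1.6, 5.2]
finger_gap: 0.0114
grasp_force: 49.6
```

```bash
python3 - <<'E'
from h import *
s=ctrl.get_state();print(s['time'],s['position'],s['force'],s['finger_gap'],s['grasp_force'])
print(Ro.from_quat(s['tcp_rot']).as_matrix().T@np.array([np.cos(np.radians(10)),np.sin(np.radians(10)),0])*30/25)
E
```

```text
20.275 [0.54793698 0.29756525 0.08198055] [-2.54510749 -1.60019008  5.21049992] 0.011397774497450225 49.63590860366821
[ 0.00625186  1.19997976 -0.00308231]
```

Emit:
carry_out(series=[[0,0.2,0,0,0,0,5],[0,0.2,0,0,0,0,5],[0,0.2,0,0,0,0,5],[0,0.2,0,0,0,0,5],[0,0.2,0,0,0,0,5],[0,0.2,0,0,0,0,5],[0,0,0,0,0,0,5],[0,0,0,0,0,0,5],[0,0,0,0,0,0,5]], grip_force=60)

```text
time: 21.4
position: [0.5767, 0.3027, 0.082]
tcp_rot: [0.645, 0.764, -0.002, -0.001]
force: [-7.4, -1.4, 9.0]
finger_gap: 0.011
grasp_force: 60.4
```

```bash
python3 - <<'E'
from h import *
s=ctrl.get_state();print(s['time'],s['position'],s['force'],s['finger_gap'],s['grasp_force'])
d=s['position']-[.548,.2976,.082];print('moved along',d[0]*np.cos(np.radians(10))+d[1]*np.sin(np.radians(10)))
im,dd=cap('side','s5.png');np.savez('s5.npz',im=im,d=dd);cv2.imwrite('pics/s5c.png',cv2.resize(im[280:440,180:360,::-1],None,fx=4,fy=3.75,interpolation=cv2.INTER_CUBIC))
im,dd=cap('top','t5.png');np.savez('t5.npz',im=im,d=dd)
E
```

```text
21.4 [0.5766997  0.30273576 0.08196247] [-7.37790078 -1.38389898  9.02928728] 0.011047923032604736 60.409051179885864
moved along 0.029155500833684504
```

View pics/s5c.png

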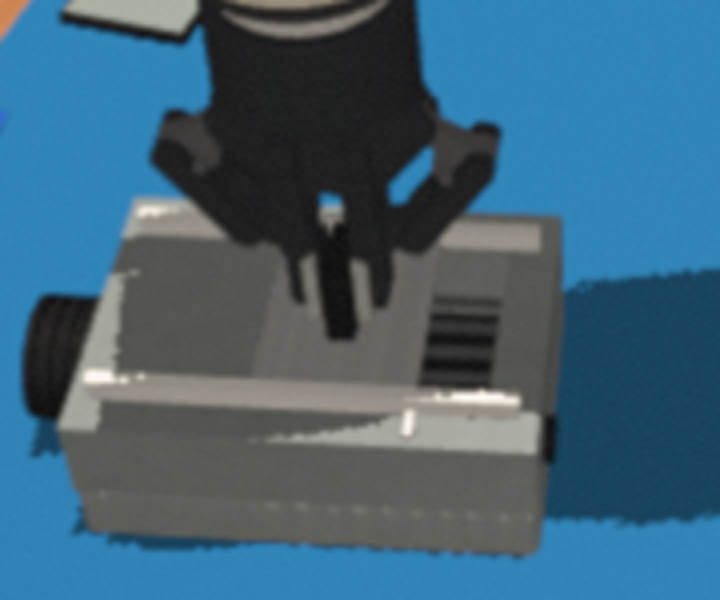

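View pics/t5.png

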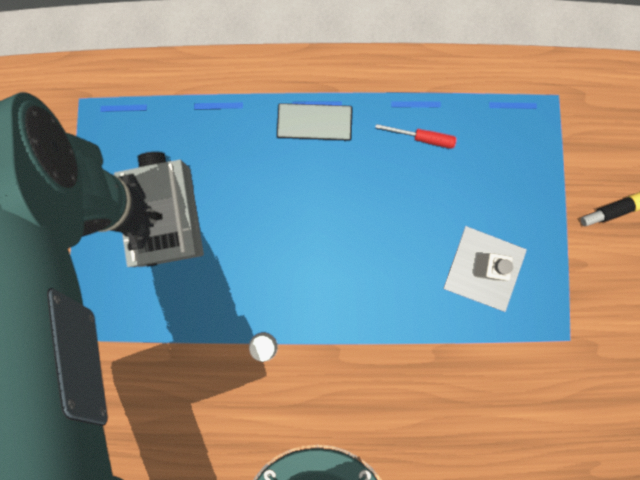

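The crop shows the shutter open, with its -x edge from (437,285) to (418,387), close to level with the rib at (408,422). The top view shows the bottle upright within the plate at (495,266), and the phone, screwdriver and spool where they were. Next I measure the travel from rectified profiles of the shut and open pictures.

```bash
cat > rect.py <<'E'
from h import *
import sys
def rectify(n,f,z):
    m=ctrl.camera_model(n);K=np.array(m['K']);T=np.array(m['camera_from_world']);im=cv2.cvtColor(np.load(f)['im'],cv2.COLOR_RGB2GRAY)
    xs=np.arange(-90,60,.5);ys=np.arange(-62,62,.5);X,Y=np.meshgrid(xs,ys)
    c,s=np.cos(np.radians(10.2)),np.sin(np.radians(10.2))
    P=np.c_[.5878+(c*X.ravel()-s*Y.ravel())/1000,.3035+(s*X.ravel()+c*Y.ravel())/1000,np.full(X.size,z)]
    C=P@T[:3,:3].T+T[:3,3];C[:,1:]*=-1
    px=cv2.projectPoints(C,np.zeros(3),np.zeros(3),K,np.array(m['distortion']))[0].reshape(*X.shape,2).astype(np.float32)
    return xs,ys,cv2.remap(im,px,None,cv2.INTER_LINEAR)
E
python3 - <<'E'
from rect import *
A=[]
for f in('side0.npz','s5.npz'):
    xs,ys,r=rectify('side',f,.075);A.append(r)
cv2.imwrite('pics/rect.png',cv2.resize(np.vstack(A),None,fx=2,fy=1.2))
for r,f in zip(A,'05'):
  for a,b in((-35,-22),(22,38)):
    k=(ys>a)&(ys<b);g=np.gradient(cv2.GaussianBlur(r[k].astype(float),(5,5),0).mean(0))
    o=np.argsort(-abs(g));sel=[]
    for i in o:
        if all(abs(xs[i]-xs[j])>4 for j in sel): sel.append(i)
        if len(sel)==6:break
    print(f,a,[(float(xs[i]),round(float(g[i]),1)) for i in sel])
E
```

```text
0 -35 [(-28.5, 18.7), (-43.5, -18.7), (-71.5, 5.7), (-89.0, 4.6), (-9.0, -3.9), (-39.0, 1.7)]
0 22 [(-71.5, 7.3), (-8.5, -4.9), (-89.0, 4.7), (-57.5, 1.0), (-18.0, -1.0), (-50.5, -0.8)]
5 -35 [(-24.5, -8.5), (6.0, 7.6), (-8.0, -7.2), (12.0, -5.8), (-15.0, 4.2), (18.0, 4.2)]
5 22 [(-43.5, 8.9), (-70.5, -6.2), (21.0, -2.0), (-89.0, 1.1), (-66.0, -0.7), (-28.5, 0.6)]
```

View pics/rect.png

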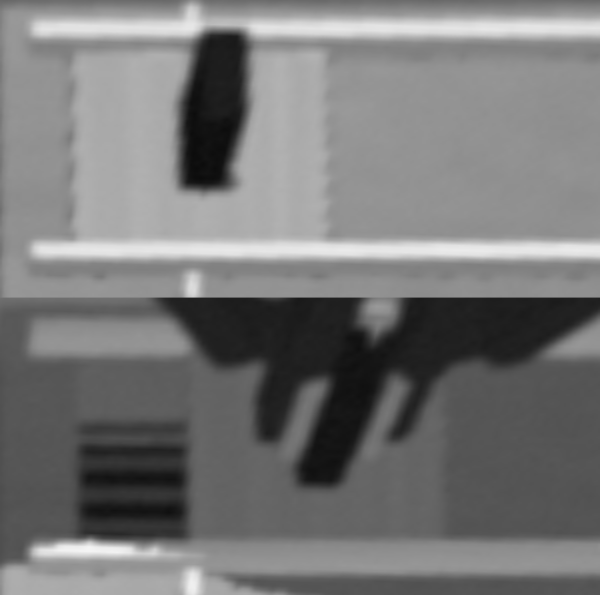

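The rectified view (shut above, open below) puts the shutter's -x edge at x≈-43.5 mm, with the ribs at -42 mm. The travel is therefore about 29 mm, so I nudge it 1 mm further.

Emit:
carry_out(series=[[0,0.04,0,0,0,0,5],[0,0,0,0,0,0,5],[0,0,0,0,0,0,5],[0,0,0,0,0,0,5]])

```text
time: 22.0
position: [0.5777, 0.3029, 0.082]
tcp_rot: [0.645, 0.764, -0.002, -0.001]
force: [-7.6, -1.3, 10.0]
finger_gap: 0.0113
grasp_force: 60.4
```

```bash
python3 - <<'E'
from rect import *
s=ctrl.get_state();d=s['position']-[.548,.2976,.082];print(s['time'],d[0]*np.cos(np.radians(10))+d[1]*np.sin(np.radians(10)),s['force'],s['grasp_force'])
im,dd=cap('side');np.savez('s6.npz',im=im,d=dd)
for f in('s5.npz','s6.npz'):
    xs,ys,r=rectify('side',f,.075);k=(ys>22)&(ys<38);g=np.gradient(cv2.GaussianBlur(r[k].astype(float),(5,5),0).mean(0))
    for a,b in((-50,-36),(14,30)):
        w=(xs>a)&(xs<b);h=np.clip(abs(g[w])-.5,0,None);print(f,(h*xs[w]).sum()/h.sum())
xs,ys,r=rectify('side','side0.npz',.075);g=np.gradient(cv2.GaussianBlur(r[k].astype(float),(5,5),0).mean(0))
for a,b in((-79,-65),(-16,0)):
    w=(xs>a)&(xs<b);h=np.clip(abs(g[w])-.5,0,None);print('shut',(h*xs[w]).sum()/h.sum())
E
```

```text
22.0 0.030133503628627524 [-7.56398281 -1.25689246 10.04925976] 60.43736457824707
s5.npz -43.43478268084669
s5.npz 20.794618073403928
s6.npz -42.48561483791996
s6.npz 21.733736160106183
shut -71.6583662602353
shut -8.693217954990217
```

```bash
python3 -c "
from bench import ctrl
print(ctrl.sign_off())"
```

```text
the job is handed in; nothing more can be done
None
```

The bottle stands upright and released on the drip plate, and I handed the job in at about 22 s with the arm holding the shutter at about 30 mm, half of its travel; the phone, screwdriver and spool were not touched.

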